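# Lay the tall profile riser down on its rest plate

## Task

The tall aluminium profile block stands on end with its foot against the open end of the black rest plate. Tip it over onto the plate, without lifting it, so that it lies on its side along the plate, then slide it along until its end sits flat against the stop bar at the other end of the plate. Do not knock over or shove away the mirror and the lens standing beside the plate, and take the hand away when done.

Things in the scene. Friction and masses are not known exactly. Their poses are not given: they have to be found in the camera images.
- riser: Tall loose block of aluminium T-slot profile, 90 x 90 x 180 mm, about 0.9 kg, two dark grooves on each side, standing on end on the table. Origin: centre of its foot (the end on the table); z runs along its length, from foot to other end; x points towards the plate within 3 degrees. Its foot starts 1 to 3 mm from the plate's near edge, at most 6 mm off the plate's middle line.
- riser_top (a point): Centre of the riser's other end face (180 mm from the foot), the end that goes to the stop bar. A level push of 2 to 4 N near it, along the plate's x, tips the riser; once it leans about 30 degrees (face moved 70 to 90 mm at 150 mm height) it falls by itself.
- riser_mid (a point): Centre of the riser, 90 mm from the foot and 45 mm from each side; 57 mm above the table when it lies flat on the plate. Just fallen, the foot end still overhangs the plate's near edge by 20 to 40 mm; sliding it along takes about 5 to 12 N.
- riser_edge (a point): Middle of the foot's bottom edge on the plate's side (riser x = +45 mm, z = 0).
- plate: Black rubber-topped rest plate bolted to the table, 230 mm long (x), 130 mm wide (y), 12 mm thick. Origin: centre of its underside. x points from the near edge (x = -115 mm, where the riser stands) to the far end with its stop bar. With the riser home, its middle is at x = +10 mm and its foot end at x = -80 mm.
- plate_stop (a point): Middle of the stop bar's inner face, at plate x = +100 mm, 31 mm above the table. The bar is dark steel, 15 mm thick, 130 mm wide across the plate, and rises 38 mm above the rubber.
- mirror_mount: Bystander, loose: small square mirror in a black mount on a post with a round steel foot of 56 mm diameter, 101 mm tall in all. Origin: centre of the foot's underside. It stands beside the far half of the plate, about 145 mm from the plate's middle line on its -y side.
- lens_mount: Bystander, loose: round lens in a black ring on a post with a round steel foot of 56 mm diameter, 93 mm tall in all. Origin: centre of the foot's underside. It stands beside the far half of the plate, about 140 mm from the plate's middle line on its +y side.
Things that resemble listed ones, but are neither listed nor needed, are in the scene too. Leave any pink or purple look-alike of the riser alone.

How it is judged:
By the outcome, as a careful person would: the job done as asked, in the order asked, and still so for the second after the job is handed in, with the robot touching nothing.
It also fails if it takes over 48 s, if anything falls off the work surface, if the arm or the gripper's body presses on something with over 40 N, if the wrist force passes 120 N, or if a joint passes its speed limit or range.

## Robot

A 7-joint arm with a two-finger parallel gripper is mounted at the origin on the work surface. World frame = base frame: x ahead of the robot, y to its left, z up, the work surface at z = 0. Lengths are in m, angles in rad, forces in N, time in s.
With the tool pointing down it reaches from about 0.35 to 0.9 m from the base axis. Payload 8.1 kg.
Tool frame: the origin (TCP) lies at the very end of the fingers, on their centre line; the grasp point (between the pads) lies arm.hold_point_z behind it (arm.hold_point_z is the distance from the TCP to the grasp point, in m); z points along the fingers, y is the line along which they close (so a half turn about z gives the same grasp; the last joint's range is limited). The gripper opens to 92 mm and grips with 3 to 60 N. Pads are 19 mm wide; open, the fingers measure 130 mm over their backs; the gripper's body (75 mm by 190 mm) begins 47 mm behind the grasp point.
Start: joints at [-1.226, 0.434, 0.025, 1.573, -0.012, 1.134, -0.075], TCP at [0.271, 0.563, 0.227] pointing down, gripper open.
Joint ranges: [-2.62, 2.62], [-0.44, 2.09], [-1.27, 1.32], [0.08, 2.57], [-1.32, 4.46], [0.12, 2], [-2.74, 2.74]. Speed limits (rad/s): [2.22, 2.22, 3.01, 3.01, 3.14, 3.14, 3.14].

## Interface

Orientations are given as a rotation vector (axis times angle).
In Python, from cell import arm, vision, job, cut_out gives the robot as it stands. The module is installed in compiled form; this text tells all that it offers.
- The arm moves only by the tool play_rows, never from a script. Its argument "increments" is text: rows parted by semicolons, each of 5 numbers parted by spaces: the shift along the tool's x, y, z in cm, then the turn about the tool's z in degrees, then the opening, from -1 (shut) to 1 (fully open), so that 0 is half open. A call has 1 to 5 rows; each row shifts and turns the commanded pose from where the row before left it, along the tool's axes as they then stand; what a row does not reach is not made up. A row lasts 1/12 s, in which the tool goes at most 41.7 mm and 7.16 degrees, less where a joint would pass 70% of its speed; a pose out of reach is approached as far as the arm can. A call is refused whole if a number of a shift passes 4.17 or a number of a turn 7.16, either way. A call with a gripper value outside its range is refused whole. The fingers move at their own pace and stop on an object; "grip_force" is the grip in N (left out, the last holds). Time passes only in rows, so rows that do not move let the fingers close. It gives the time, the measured TCP pose, the force, the opening and the grip force at its end, in the units of the state.
- arm.observe(): the state, without advancing time (a new reading comes with each control period).
- vision.get_image(name): name is "side" or "top" or "wrist"; returns a dict with "frame" (480x640x3 uint8, red, green, blue), "z_map" (480x640 float32, m along the optical axis (not along the pixel's ray), 0 where there is no reading), "mtx" (3x3 intrinsics, pixels), "cam_to_world" (4x4, takes a point from camera to world coordinates). Camera axes: x right, y up, looking along -z (the intrinsics and any distortion apply to the point x, -y, -z); pixel columns grow to the right and rows downward; lengths in m; the calibration is good to about 2 mm. The wrist camera is an equidistant fisheye: a pixel r from the principal point sees the ray r / f radians off the axis. A picture is of the moment at which its call begins.
- job.sign_off(): hands the job in; it is judged then, once.
Trained networks look in a picture, given as the dict that the camera call returned (one of the last four; its "shot" number tells which), for a name from the list of things; names that differ only in an ending like _2 or _b are one class to them, and where a whole thing is asked for, a point or a joint stands for the part that bears it (a point fixed in the world has none). Each returns a list of dicts, best first, with "confidence" (0 to 1); they miss things now and then, are a little off and sometimes report something else, mostly with a low value. They report only what shows in the picture. A call takes as long as a camera call. They do not tell look-alikes from the thing itself.
- cut_out(query, picture): "mask" (480x640 bool, what is visible of it) and "point" ([row, column] in pixels, amid what is visible of it).
The state is a dict: "clock": time; "joints": joint angles; "dq": joint speeds; "joint_efforts": joint torques, N m; "position": TCP position; "ee_rot": TCP orientation; "force": force on the tool from outside, world axes, zero at the start; "ft_torque": the same for the moment, N m; "width": opening from 0.0 (shut) to 1.0 (fully open); "gripper_force": force on a finger pad.
Only numpy, scipy, OpenCV 4.12 (cv2) and the standard library are available. Lean on these libraries where they do the work, as an engineer would, in place of code of your own. Each camera call takes 0.05 s, during which the arm holds its last target. There are 200 camera calls.

## Working session

There is one attempt and no reset: what is moved stays moved. The work goes in short steps, Python scripts to look and compute and a tool call to move; the robot and the scene stay as the last step left them, time stands still between calls to the robot, and variables do not carry over. Pictures are saved under pics/ and viewed, at most 10 in all, crops included, and the job is handed in when it is done.

Besides the shell and the picture viewer there is one more tool, called in YAML: its name, and indented under it one key for each argument. play_rows: Moves the arm, as the interface text tells. Its arguments: {"type":"object","properties":{"increments":{"type":"string"},"grip_force":{"type":"number"}},"required":["increments"]}

```bash
mkdir -p pics; cat > h.py <<'E'
import numpy as np, cv2
from cell import arm, vision, job, cut_out
def pts(im):
    z=im["z_map"];K=im["mtx"];v,u=np.mgrid[:480,:640]
    P=np.stack([(u-K[0,2])/K[0,0]*z,-(v-K[1,2])/K[1,1]*z,-z],-1)
    M=im["cam_to_world"];W=P@M[:3,:3].T+M[:3,3];W[z==0]=np.nan;return W
def save(im,n): cv2.imwrite("pics/"+n,im["frame"][:,:,::-1])
E
python3 - <<'E'
from h import *
s=arm.observe();print({k:np.round(s[k],3) for k in("clock","position","ee_rot","force","width")}, arm.hold_point_z)
a=vision.get_image("top");b=vision.get_image("side")
cv2.imwrite("pics/a.png",cv2.resize(np.hstack([a["frame"],b["frame"]])[:,:,::-1],(800,300)));save(a,"top.png");save(b,"side.png")
for n,im in(("top",a),("side",b)):
    W=pts(im);print(n,im["cam_to_world"][:3,3],[k for k in im if k not in("frame","z_map")])
    for q in("riser","plate","plate_stop","mirror_mount","lens_mount"):
        for r in cut_out(q,im):
            w=W[r["mask"]];w=w[~np.isnan(w[:,0])]
            print(q,round(r["confidence"],2),r["point"],len(w),np.round(np.median(w,0),3),np.round(np.percentile(w,2,0),3),np.round(np.percentile(w,98,0),3))
E
```

```text
{'clock': np.float64(0.0), 'position': array([0.27 , 0.563, 0.226]), 'ee_rot': array([-6.980e-01, -3.063e+00,  2.000e-03]), 'force': array([-0.513, -0.648, -0.322]), 'width': np.float64(0.999)} 0.0188
top [0.42468709 0.01363449 0.90969264] ['mtx', 'cam_to_world', 'shot']
riser 0.97 [264.6, 281.5] 5058 [0.515 0.033 0.179] [ 0.473 -0.011  0.012] [0.564 0.076 0.182]
riser 0.8 [170.9, 217.7] 6291 [0.642 0.123 0.178] [0.595 0.074 0.014] [0.701 0.183 0.181]
riser 0.73 [374.9, 273.7] 5055 [0.373 0.034 0.179] [ 0.328 -0.01   0.164] [0.417 0.077 0.182]
plate 0.92 [267.0, 384.8] 11392 [ 0.537 -0.135  0.011] [ 0.472 -0.239  0.007] [ 0.605 -0.023  0.05 ]
plate_stop 0.97 [266.4, 384.6] 11132 [ 0.537 -0.135  0.011] [ 0.472 -0.238  0.008] [ 0.604 -0.023  0.05 ]
mirror_mount 0.68 [353.4, 438.2] 1172 [ 0.398 -0.209  0.068] [ 0.375 -0.227  0.007] [ 0.421 -0.191  0.102]
mirror_mount 0.66 [265.3, 385.7] 11051 [ 0.538 -0.135  0.011] [ 0.473 -0.238  0.008] [ 0.604 -0.024  0.05 ]
lens_mount 0.7 [181.0, 392.3] 892 [ 0.676 -0.14   0.011] [ 0.658 -0.168  0.006] [ 0.706 -0.121  0.093]
side [ 0.34246964 -0.40838286  0.65453387] ['mtx', 'cam_to_world', 'shot']
riser 0.82 [161.0, 343.9] 4992 [0.643 0.1   0.156] [0.596 0.071 0.008] [0.7   0.176 0.181]
riser 0.56 [268.0, 206.1] 7932 [ 0.369 -0.008  0.161] [ 0.326 -0.016  0.011] [0.413 0.073 0.182]
plate 0.58 [346.2, 359.7] 12124 [ 0.536 -0.146  0.012] [ 0.472 -0.246  0.009] [ 0.605 -0.02   0.051]
plate_stop 0.61 [344.7, 359.9] 12343 [ 0.536 -0.146  0.012] [ 0.472 -0.246  0.004] [ 0.607 -0.02   0.051]
plate_stop 0.4 [227.0, 296.6] 7913 [ 0.511 -0.005  0.146] [ 0.474 -0.015  0.011] [0.566 0.075 0.182]
mirror_mount 0.95 [429.3, 301.5] 2126 [ 0.398 -0.224  0.067] [ 0.375 -0.242  0.001] [ 0.425 -0.193  0.103]
lens_mount 0.64 [299.5, 442.5] 1519 [ 0.677 -0.15   0.037] [ 0.658 -0.171  0.001] [ 0.708 -0.12   0.092]
```

View pics/top.png

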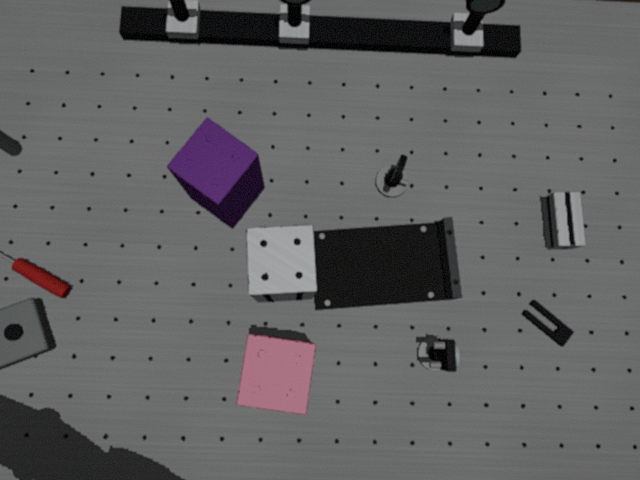

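View pics/side.png

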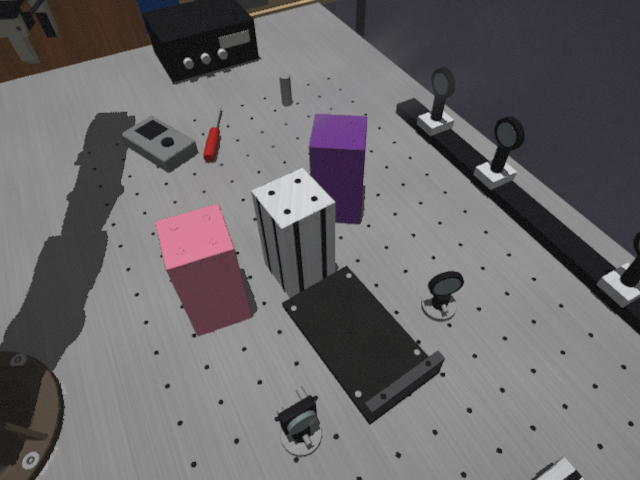

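The plate runs along world −y (top view: plate 315–460 px across, riser at 282,263, stop at 450,258). The pink block (275,373) and purple block (217,172) flank the riser. The mirror is at (438,353) and the lens at (392,180). Next I'll measure the axes.

```bash
cat > m.py <<'E'
from h import *
from scipy.spatial.transform import Rotation as R
def rect(w): 
    return cv2.minAreaRect((w[:,:2]*1000).astype(np.float32))
if __name__=="__main__":
    a=vision.get_image("top");W=pts(a)
    m=cut_out("riser",a)[0]["mask"];w=W[m];print("riser top",rect(w[w[:,2]>.172]),np.median(w[w[:,2]>.172],0))
    w=W[cut_out("plate",a)[0]["mask"]];print("plate",rect(w[(w[:,2]>.004)&(w[:,2]<.018)]));print("stop",rect(w[w[:,2]>.045]))
    print(np.round(R.from_rotvec(arm.observe()["ee_rot"]).as_matrix(),3))
E
python3 m.py
```

```text
riser top ((520.564208984375, 32.859622955322266), (90.51066589355469, 90.36260223388672), 4.867419719696045) [0.51931942 0.03317921 0.17912142]
plate ((537.766845703125, -121.74112701416016), (130.35049438476562, 216.59432983398438), 5.96380615234375)
stop ((549.1480102539062, -234.95257568359375), (128.7386932373047, 16.005569458007812), 5.719255447387695)
[[-0.901  0.433  0.   ]
 [ 0.433  0.901  0.   ]
 [ 0.     0.    -1.   ]]
```

play_rows:
  increments: "0 0 0 -6.3 -1;0 0 0 -6.3 -1;0 0 0 -6.3 -1;0 0 0 -6.3 -1;0 0 0 -6.3 -1"
  grip_force: 20

```text
clock: 1.17
position: [0.2707, 0.5634, 0.2268]
ee_rot: [-0.169, 3.137, 0.0]
force: [0.1, 0.3, -0.3]
width: 0.686
gripper_force: 0.0
```

play_rows:
  increments: "-1.3 -3 0 0 -1;-1.3 -3 0 0 -1;-1.3 -3 0 0 -1;-1.3 -3 0 0 -1;-1.3 -3 0 0 -1"

```text
clock: 1.58
position: [0.3512, 0.4194, 0.2268]
ee_rot: [-0.16, 3.137, 0.0]
force: [0.4, -0.7, 1.2]
width: 0.325
gripper_force: 0.0
```

play_rows:
  increments: "-1.3 -3 0 0 -1;-1.3 -3 0 0 -1;-1.3 -3 0 0 -1;-1.3 -3 0 0 -1;-1.3 -3 0 0 -1"

```text
clock: 2.0
position: [0.4311, 0.2767, 0.227]
ee_rot: [-0.16, 3.137, 0.001]
force: [0.9, -0.3, 0.4]
width: 0.009
gripper_force: 0.0
```

play_rows:
  increments: "-1.3 -3 0 0 -1;-1.2 -3 0 0 -1;-1.2 -2.5 0 0 -1;-1.2 -2 0 0 -1;-0.8 -1.5 0 0 -1"

```text
clock: 2.42
position: [0.5007, 0.1621, 0.227]
ee_rot: [-0.156, 3.137, -0.001]
force: [0.4, 0.3, -0.6]
width: 0.008
gripper_force: 0.0
```

play_rows:
  increments: "0 0 1.6 0 -1;0 0 1.6 0 -1;0 0 1.6 0 -1;0 0 1.2 0 -1;0 0 0.6 0 -1"

```text
clock: 2.83
position: [0.4987, 0.1642, 0.1593]
ee_rot: [0.16, -3.136, 0.001]
force: [-0.7, -0.7, 0.4]
width: 0.004
gripper_force: 0.0
```

play_rows:
  increments: "-0.4 -1.5 0 0 -1;-0.45 -1.5 0 0 -1;0 -1.2 0 0 -1;0 -0.8 0 0 -1;0 -0.6 0 0 -1"

```text
clock: 3.25
position: [0.5136, 0.1087, 0.161]
ee_rot: [-0.158, 3.137, 0.0]
force: [0.1, 0.7, 0.4]
width: 0.005
gripper_force: 0.0
```

play_rows:
  increments: "0 -0.5 0 0 -1;0 -0.5 0 0 -1;0 -0.5 0 0 -1;0 -0.5 0 0 -1;0 -0.5 0 0 -1"

```text
clock: 3.67
position: [0.5163, 0.0855, 0.1611]
ee_rot: [-0.162, 3.137, 0.002]
force: [-0.7, 3.7, 2.6]
width: 0.002
gripper_force: 1.5
```

play_rows:
  increments: "0 -0.6 0 0 -1;0 -0.6 0 0 -1;0 -0.6 0 0 -1;0 -0.6 0 0 -1;0 -0.6 0 0 -1"

```text
clock: 4.08
position: [0.5191, 0.0543, 0.1607]
ee_rot: [0.16, -3.137, 0.0]
force: [-1.0, 1.7, 2.9]
width: -0.0
gripper_force: 1.5
```

```bash
python3 - <<'E'
from h import *
a=vision.get_image("side");save(a,"side2.png")
E
```

```text
(no output)
```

View pics/side2.png

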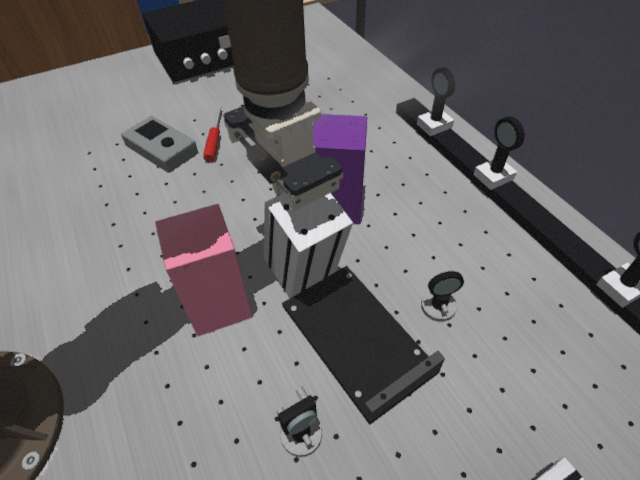

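The riser (305,240) is leaning towards the plate with its foot at the plate edge, and the bystanders haven't moved. I'll keep pushing.

play_rows:
  increments: "0 -0.6 0 0 -1;0 -0.6 0 0 -1;0 -0.6 0 0 -1;0 -0.6 0 0 -1;0 -0.5 0 0 -1"

```text
clock: 4.55
position: [0.522, 0.025, 0.1606]
ee_rot: [0.159, -3.137, 0.001]
force: [0.7, 0.3, 0.2]
width: 0.004
gripper_force: 0.4
```

play_rows:
  increments: "0 -0.5 0 0 -1;0 -0.5 0 0 -1;0 -0.5 0 0 -1;0 -0.4 0 0 -1;0 -0.4 0 0 -1"

```text
clock: 4.97
position: [0.5243, 0.0027, 0.1606]
ee_rot: [0.16, -3.137, 0.0]
force: [0.1, 0.6, -0.3]
width: 0.004
gripper_force: 0.0
```

Force is gone, so it has probably fallen. I'll back away and look.

play_rows:
  increments: "0 2 0 0 -1;0 3.5 0 0 -1;0 4 0 0 -1;0 3 0 0 -1;0 1 0 0 -1"

```text
clock: 5.38
position: [0.5097, 0.1432, 0.1607]
ee_rot: [0.169, -3.137, -0.004]
force: [0.4, -0.7, 0.1]
width: 0.005
gripper_force: 0.0
```

```bash
python3 - <<'E'
from m import *
a=vision.get_image("top");b=vision.get_image("side")
cv2.imwrite("pics/c.png",cv2.resize(np.hstack([a["frame"],b["frame"]])[:,:,::-1],(800,300)))
W=pts(a)
for r in cut_out("riser",a):
    w=W[r["mask"]];w=w[(w[:,2]>.09)&(w[:,2]<.115)]
    if len(w)>500: print(r["confidence"],rect(w),np.median(w,0))
E
```

```text
0.96 ((530.5062255859375, -71.98521423339844), (90.40790557861328, 180.19537353515625), 5.9541192054748535) [ 0.52917753 -0.07081965  0.10119538]
```

View pics/c.png

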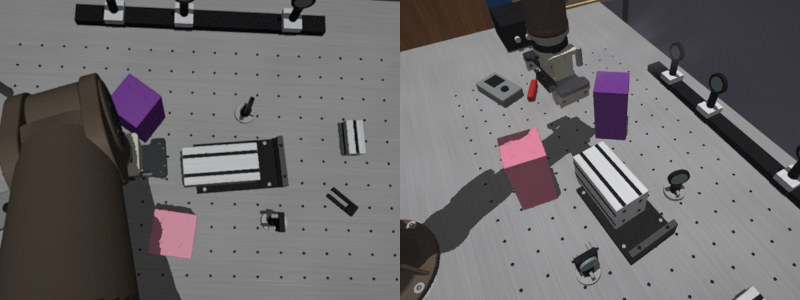

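The riser lies flat and aligned on the plate with about 66 mm to go. The mirror and lens are untouched. Now I'll lower the tool and slide it.

play_rows:
  increments: "0 0 2.4 0 -1;0 0 2.6 0 -1;0 0 2.6 0 -1;0 0 2.2 0 -1;0 0 0.9 0 -1"

```text
clock: 5.95
position: [0.5095, 0.1346, 0.0512]
ee_rot: [0.156, -3.134, 0.004]
force: [-0.5, -0.2, 0.3]
width: 0.003
gripper_force: 0.0
```

play_rows:
  increments: "0 -2.5 0 0 -1;0 -2.5 0 0 -1;0 -2 0 0 -1;0 -1.2 0 0 -1;0 -0.5 0 0 -1"

```text
clock: 6.37
position: [0.5201, 0.0476, 0.0543]
ee_rot: [-0.153, 3.137, -0.002]
force: [-0.7, 0.3, -0.6]
width: 0.002
gripper_force: 0.0
```

play_rows:
  increments: "0 -0.6 0 0 -1;0 -0.6 0 0 -1;0 -0.6 0 0 -1;0 -0.6 0 0 -1;0 -0.6 0 0 -1"

```text
clock: 6.78
position: [0.5228, 0.0236, 0.054]
ee_rot: [-0.165, 3.137, 0.004]
force: [0.4, 6.9, 2.3]
width: 0.002
gripper_force: 3.5
```

play_rows:
  increments: "0 -0.6 0 0 -1;0 -0.6 0 0 -1;0 -0.6 0 0 -1;0 -0.6 0 0 -1;0 -0.6 0 0 -1"

```text
clock: 7.2
position: [0.5259, -0.0061, 0.054]
ee_rot: [-0.165, 3.137, 0.004]
force: [-0.5, 7.3, 2.3]
width: 0.006
gripper_force: 3.7
```

play_rows:
  increments: "0 -0.3 0 0 -1;0 -0.3 0 0 -1;0 -0.2 0 0 -1;0 -0.2 0 0 -1;0 -0.1 0 0 -1"

```text
clock: 7.62
position: [0.527, -0.0171, 0.054]
ee_rot: [-0.165, 3.137, 0.004]
force: [-0.1, 7.8, 2.5]
width: 0.006
gripper_force: 3.8
```

play_rows:
  increments: "0 -0.2 0 0 -1;0 -0.2 0 0 -1;0 -0.2 0 0 -1;0 -0.2 0 0 -1;0 -0.2 0 0 -1"

```text
clock: 8.03
position: [0.528, -0.0267, 0.0539]
ee_rot: [-0.165, 3.137, 0.004]
force: [-1.2, 7.7, 2.6]
width: 0.003
gripper_force: 3.8
```

play_rows:
  increments: "0 -0.1 0 0 -1;0 -0.1 0 0 -1;0 -0.1 0 0 -1;0 -0.1 0 0 -1;0 0 0 0 -1"

```text
clock: 8.45
position: [0.5283, -0.0293, 0.054]
ee_rot: [-0.167, 3.137, 0.006]
force: [-1.0, 11.9, 3.6]
width: 0.005
gripper_force: 6.0
```

play_rows:
  increments: "0 -0.1 0 0 -1;0 -0.1 0 0 -1;0 -0.1 0 0 -1;0 0 0 0 -1;0 0 0 0 -1"

```text
clock: 8.87
position: [0.5282, -0.0294, 0.054]
ee_rot: [0.171, -3.136, -0.01]
force: [-3.5, 20.1, 6.7]
width: 0.007
gripper_force: 10.7
```

It's firmly against the stop. I'll withdraw along plate −x, then up, and check.

play_rows:
  increments: "0 0.5 0 0 -1;0 1.5 0 0 -1;0 2.5 0 0 -1;0 3 0 0 -1;0 3 0 0 -1"

```text
clock: 9.28
position: [0.5177, 0.069, 0.0538]
ee_rot: [-0.159, 3.137, 0.0]
force: [1.1, 0.0, -0.6]
width: 0.005
gripper_force: 0.0
```

play_rows:
  increments: "0 1 -2 0 -1;0 0 -4 0 -1;0 0 -4 0 -1;0 0 -4 0 -1;0 0 -2 0 -1"

```text
clock: 9.7
position: [0.5183, 0.0788, 0.2185]
ee_rot: [-0.162, 3.132, 0.002]
force: [0.5, 0.5, -0.0]
width: 0.007
gripper_force: 0.0
```

play_rows:
  increments: "0 3 0 0 -1;0 3 0 0 -1;0 3 0 0 -1;0 2 0 0 -1;0 0 0 0 -1"

```text
clock: 10.12
position: [0.5042, 0.1933, 0.2138]
ee_rot: [0.172, -3.137, -0.004]
force: [-0.5, 0.2, -0.6]
width: 0.004
gripper_force: 0.0
```

```bash
python3 - <<'E'
from m import *
a=vision.get_image("top");b=vision.get_image("side")
cv2.imwrite("pics/d.png",cv2.resize(np.hstack([a["frame"],b["frame"]])[:,:,::-1],(800,300)))
W=pts(a)
for r in cut_out("riser",a):
    w=W[r["mask"]];w=w[(w[:,2]>.09)&(w[:,2]<.115)]
    if len(w)>500: print(r["confidence"],rect(w),np.median(w,0))
for q in("mirror_mount","lens_mount"):
    for im in(a,b):
        for r in cut_out(q,im)[:1]:print(q,r["point"],np.nanmedian(pts(im)[r["mask"]],0))
w=W.reshape(-1,3);m=(w[:,2]>.045)&(w[:,2]<.055)&(w[:,1]<-.222)&(w[:,1]>-.26)&(w[:,0]>.47)&(w[:,0]<.63);print("stop",rect(w[m]))
print(arm.observe()["position"])
E
```

```text
0.65 ((537.5167846679688, -138.41238403320312), (90.45368957519531, 180.15281677246094), 5.925886631011963) [ 0.53620922 -0.1368539   0.10118566]
mirror_mount [354.2, 437.7] [ 0.39861579 -0.20878581  0.06681548]
mirror_mount [429.5, 297.6] [ 0.3976534  -0.22381052  0.0689991 ]
lens_mount [180.8, 392.7] [ 0.67665354 -0.14001681  0.01101693]
lens_mount [300.8, 443.9] [ 0.67668777 -0.14971685  0.03850235]
stop ((548.7071533203125, -231.41416931152344), (128.99533081054688, 23.010732650756836), 5.756965637207031)
[0.50586483 0.18608953 0.21373538]
```

View pics/d.png

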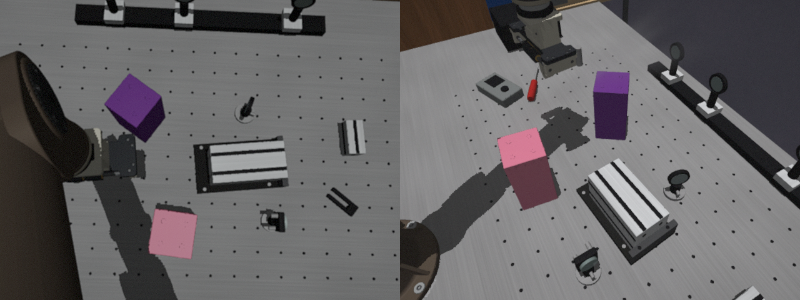

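The riser's middle is at (0.5375, −0.138), which matches home. It's square to the stop (5.9° against 5.8°), and the mirror and lens haven't moved.

```bash
python3 -c "
from cell import job
print(job.sign_off())"
```

```text
the job is handed in; nothing more can be done
None
```

The riser was tipped onto the plate and slid until its end sat flat against the stop bar; the mirror and lens did not move, the hand is clear, and the job was handed in about 10 s into the 48 s limit.

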